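# Back off the hand-winch drum and set it on its pawl

## Robot

A 6-joint arm with a two-finger parallel gripper is mounted at the origin on a cart in front of the work surface, level with it; the furniture and walls round the work are solid. World frame = base frame: x ahead of the robot, y to its left, z up, the work surface at z = 0. Lengths are in m, angles in rad, forces in N, time in s.
With the tool pointing down it reaches from about 0.3 to 0.875 m from the base axis. Payload 6.4 kg.
Tool frame: the origin (TCP) lies between the finger pads; the fingertips stand ctrl.tip_extent ahead of it and the grasp point (between the pads) is the TCP (ctrl.tip_extent is the distance from the TCP to the fingertips, in m); z points along the fingers, y is the line along which they close (so a half turn about z gives the same grasp; the last joint's range is limited). The gripper opens to 85 mm and grips with 20 to 120 N. Pads are 22 mm wide; open, the fingers measure 114 mm over their backs; the gripper's body (76 mm by 85 mm) begins 54 mm behind the grasp point. The pads swing forward as they close: fully open they stand 13 mm farther back than shut.
Start: joints at [-1.5, 0.181, 1.607, -0, 1.354, -0.206], TCP at [0.157, -0.553, 0.25] pointing down, gripper open.
Joint ranges: [-2.99, 2.99], [-0.89, 2.07], [0.3, 2.58], [-1.14, 4.28], [0, 2.63], [-3.12, 3.12]. Speed limits (rad/s): [2.57, 2.57, 3.01, 3.14, 3.14, 3.14].

## Interface

Orientations are given as a unit quaternion [w, x, y, z].
In Python, from bench import ctrl gives the robot as it stands.
- The arm moves only by the tool send_rows, never from a script. Its arguments are lists of equal length, an entry for each row: "dr": the turn, a rotation vector about the tool's x, y, z in units of 6 degrees (1.0 is 6 degrees), a list of three; "xyz": the shift along the tool's x, y, z in cm, a list of three; "jaw": the opening in per cent of the stroke, from 0 (shut) to 100 (fully open). In form: {"dr": [[wx, wy, wz], ...], "xyz": [[dx, dy, dz], ...], "jaw": [jaw, ...]}. A call has exactly 8 rows; each row is the pose to reach, as a shift and turn from the pose commanded when the call began, along the tool's axes at that moment; what a row does not reach only later rows make up. A row lasts 1/8 s, in which the tool goes at most 62.5 mm and 10.7 degrees, less where a joint would pass 70% of its speed; a pose out of reach is approached as far as the arm can. A call with a gripper value outside its range is refused whole. The fingers move at their own pace and stop on an object; the grip force is fixed at half the most. Time passes only in rows, so rows that repeat a pose let the fingers close, or fill a call up. It gives the time, the measured TCP pose, the force, the opening and the grip force at its end, in the units of the state.
- ctrl.get_obs(): the state, without advancing time (a new reading comes with each control period).
- ctrl.camera(name): name is "side" or "top" or "wrist"; returns the picture (400x640x3 uint8, red, green, blue); there is no depth.
- ctrl.calibration(name): a dict with "camera_matrix" (3x3 intrinsics, pixels), "world_from_camera" (4x4, takes a point from camera to world coordinates). Camera axes: x right, y up, looking along -z (the intrinsics and any distortion apply to the point x, -y, -z); pixel columns grow to the right and rows downward; lengths in m; the calibration is good to about 2 mm. A picture is of the moment at which its call begins: read the wrist's pose just before it. calibration takes no time and is no camera call; for the wrist camera it gives the pose at the moment of the call.
- ctrl.hand_in(): hands the job in; it is judged then, once.
The state is a dict: "time_s": time; "q": joint angles; "dq": joint speeds; "joint_efforts": joint torques, N m; "eef_pos": TCP position; "eef_rot": TCP orientation; "wrist_force": force on the tool from outside, world axes, zero at the start; "torque": the same for the moment, N m; "opening": opening from 0.0 (shut) to 1.0 (fully open); "grasp_force": force on a finger pad.
Only numpy, scipy, OpenCV 4.12 (cv2) and the standard library are available. Lean on these libraries where they do the work, as an engineer would, in place of code of your own. Each camera call takes 0.05 s, during which the arm holds its last target. There are 200 camera calls.

## Task

The bare drum of the hand winch has been wound past the place where its new rope is to be bolted in. Throw the ratchet pawl right over so that it lies clear of the wheel by itself, turn the crank backward until the rope clamp on the drum has come up to just short of the top, and swing the pawl back into the teeth. Then back the drum on to the pawl with a firm but not heavy pull on the crank, some 20 N, to prove that it holds, and let go, leaving the clamp straight up, the drum resting against the pawl, and the things round the winch where they are.

Things in the scene. Friction and masses are not known exactly. Their poses are not given: they have to be found in the camera images.
- winch: Fixed bench hand winch with a grey frame: bed plate 200 x 150 x 8 mm, two cheek plates 6 mm thick at y = +-45 mm, and a drum with its axle level along y. Origin: on the worktop under the axle's middle; x points across the axle to the side where the pawl is hinged (away from the robot, or nearly: yaw varies), y along the axle to the side of the ratchet wheel, -y to the side of the crank, z up
- axle (a point): Middle of the drum's axle, 120 mm above the worktop over the winch's origin; its axes are those of the winch
- drum_angle (a joint): Angle of drum, axle, ratchet wheel and crank together (rad). 0: rope clamp straight up. It grows as the drum is wound on (seen with the winch's x to the right and z up, counter-clockwise: the top comes toward -x); backward lowers it. At the start it is 1.4 to 2.8. The drum is stiff (drag about 0.4 N m, or 5 N at the crank handle) and stays where it is left, at any angle, with or without the pawl
- rope_clamp (a point): Top of the rope clamp, a saddle 20 x 34 x 9 mm with two hex bolts standing out of the middle of the drum's barrel; 44 mm from the axle's line. At drum_angle = 0 it is straight over the axle
- crank_handle (a point): Middle of the crank's handle, a black sleeve 22 mm in diameter and 92 mm long that lies along the winch's y and spins freely on its pin; it circles 80 mm from the axle's line, 116 mm from the winch's middle on the -y side. At drum_angle = q it stands at the angle 1.047 - q from straight up, counted toward +x. The crank arm is 50 mm from this point, nearer the winch
- pawl_angle (a joint): Angle of the pawl about its pivot (rad): about 0 with its nose at the bottom of a tooth gap, up to 0.2 while the nose rides on a tooth; it grows as the pawl is lifted over toward +x. Past about 1.3 it falls over by its own weight and stays on its stop at 2.05; below that it falls back on to the wheel. It weighs about 0.17 kg and has no spring
- pawl_pivot (a point): The pawl's pivot, in the plane of the ratchet wheel: about 68 mm toward +x from the axle and 25 mm above it, 58 mm toward +y; its bolt is clamped in a slot up to 3 mm to either side of that place, so the angle at which a tooth lands on the pawl differs by up to 0.08 rad and must be felt; the pivot's line is along y
- pawl_pin (a point): Where to take the pawl: middle of its thumb pin, a plain steel pin 10 mm in diameter and 40 mm long that sticks out along +y from the side of the pawl, with a small ball at its end. It circles 36 mm from the pivot's line; at pawl_angle = p it stands at the angle 2.819 - p above the winch's +x direction, as seen from the pivot
- drum: Drum, axle, crank and steel ratchet wheel, one turning piece; origin on the axle. The wheel is outside the +y cheek: 12 saw teeth 30 degrees apart, 90 mm across and 13 mm thick. The teeth lift the pawl when the drum is wound on and stop on its nose when it is turned back. One of the 12 stops has the rope clamp straight up; the pawl drops in ahead of it while drum_angle is 0.1 to 0.45
- pawl: The pawl, a dark steel arm 12 mm thick, about 55 mm from its pivot to the blunt nose that holds against the face of a tooth. More than 50 N between nose and tooth (some 30 N at the crank handle) harms it. Origin on its pivot line, in the middle plane of the winch
- spanner_17: Bystander: combination spanner 209 mm long lying in front of the winch
- hex_bolt_0: Bystander: hex bolt 52 mm long standing on its head near the ratchet wheel
- hex_bolt_1: Bystander: hex bolt 44 mm long standing on its head near the ratchet wheel
- screwdriver: Bystander: screwdriver 212 mm long lying to the right of the winch
- digital_caliper: Bystander: caliper 235 mm long lying to the left of the winch
- drill_chuck: Bystander: drill chuck 54 mm across and 82 mm high standing to the left behind the winch
- hex_key: Bystander: hex key 124 mm long lying to the right of the winch

How it is judged:
On the way, in this order (a step that is already met when the one before it is completed fails the run):
1. the pawl is thrown over and lies clear of the wheel by itself (value of joint pawl_angle above 1.8 rad and contact force between the fingers and pawl below 0.5 N), for 0.2 s.
2. with the pawl clear, the drum is turned back until the rope clamp is near the top (value of joint drum_angle below 0.6 rad and value of joint pawl_angle above 1.6 rad), for 0.1 s.
3. the pawl is in the teeth and the drum is pulled back firmly against it with the clamp up (tooth force over 15 N) (value of joint pawl_angle below 0.1 rad and value of joint drum_angle between -0.12 and 0.12 rad and contact force between pawl and drum above 15 N), for 0.2 s.
At the end, for the whole second after the job is handed in: The rope clamp is straight up within 0.12 rad (7 degrees) with the drum resting against the pawl, the pawl's nose is fully in its tooth gap (pawl below 0.08 rad), the drum is at rest and nothing is held (value of joint drum_angle between -0.12 and 0.12 rad and value of joint pawl_angle below 0.08 rad and velocity of joint drum_angle between -0.05 and 0.05 rad/s); the robot touches nothing.
It fails at once if the pawl is overloaded: more than 50 N between its nose and a tooth (contact force between pawl and drum above 50 N).
It fails at once if the drum is wound on instead of back (value of joint drum_angle above 3.1 rad).
It fails at once if a thing standing round the winch is shifted by more than 30 mm (distance of any of spanner_17, hex_bolt_0, hex_bolt_1, screwdriver, digital_caliper, drill_chuck, hex_key from where it was at the start of the episode above 0.03 m).
It also fails if it takes over 72 s, if anything falls off the work surface, if the arm or the gripper's body presses on something with over 40 N, if the wrist force passes 120 N, or if a joint passes its speed limit or range.

## Working session

There is one attempt and no reset: what is moved stays moved. The work goes in short steps, Python scripts to look and compute and a tool call to move; the robot and the scene stay as the last step left them, time stands still between calls to the robot, and variables do not carry over. Pictures are saved under pics/ and viewed, at most 10 in all, crops included, and the job is handed in when it is done.

Besides the shell and the picture viewer there is one more tool, called after "Emit:" in YAML: its name, and indented under it one key for each argument. send_rows: Moves the arm, as the interface text tells. Its arguments: {"type":"object","properties":{"dr":{"type":"array","items":{"type":"array","items":{"type":"number"}}},"xyz":{"type":"array","items":{"type":"array","items":{"type":"number"}}},"jaw":{"type":"array","items":{"type":"number"}}},"required":["dr","xyz","jaw"]}

```bash
ls; mkdir -p pics
python3 - <<'E'
from bench import ctrl
import cv2,numpy as np
o=ctrl.get_obs();print(o,ctrl.tip_extent)
for n in("side","top"):
    im=ctrl.camera(n);cv2.imwrite(f"pics/{n}0.png",im[:,:,::-1])
    c=ctrl.calibration(n);print(n,np.round(c["camera_matrix"],1).tolist(),np.round(c["world_from_camera"],4).tolist(),[k for k in c])
E
```

```text
pics
{'time_s': 0.0, 'q': array([-1.50027051e+00,  1.81520225e-01,  1.60798072e+00, -6.18954354e-05,
        1.35377765e+00, -2.06308914e-01]), 'dq': array([ 0.00033201,  0.00012222,  0.0015695 , -0.00186918,  0.00023317,
       -0.00158905]), 'joint_efforts': array([-7.12943674e-04, -4.44878340e+01, -3.51333904e+01, -4.47496168e-04,
        9.03449720e-03,  3.05172293e-06]), 'eef_pos': array([ 0.15711247, -0.55259659,  0.249409  ]), 'eef_rot': array([-8.43077452e-04,  9.90434327e-01,  1.37982364e-01,  2.70399969e-05]), 'wrist_force': array([ 0.62868711,  0.61314207, -0.42577205]), 'torque': array([ 0.01120444, -0.0276268 ,  0.01649058]), 'grasp_force': 0.0, 'opening': 1.0013780490683952} 0.019
side [[419.2, 0.0, 318.0], [0.0, 419.2, 198.5], [0.0, 0.0, 1.0]] [[-0.9306, 0.175, -0.3214, 0.2068], [-0.3657, -0.48, 0.7974, 0.8473], [-0.0147, 0.8597, 0.5106, 0.6922], [0.0, 0.0, 0.0, 1.0]] ['camera_matrix', 'world_from_camera']
top [[432.5, 0.0, 313.5], [0.0, 432.5, 197.2], [0.0, 0.0, 1.0]] [[-0.0052, 0.9973, -0.0732, 0.473], [-1.0, -0.0054, -0.0035, -0.0061], [-0.0039, 0.0732, 0.9973, 1.3709], [0.0, 0.0, 0.0, 1.0]] ['camera_matrix', 'world_from_camera']
```

View pics/side0.png

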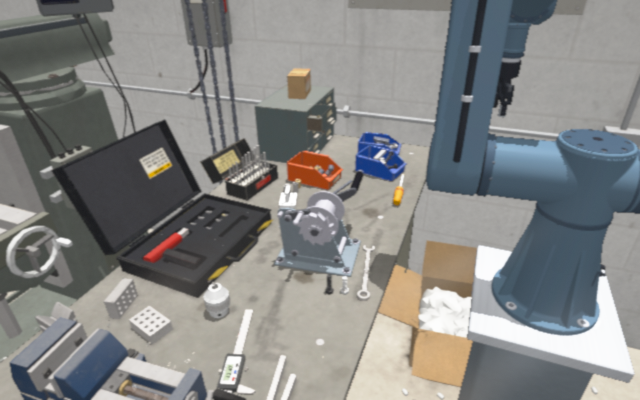

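View pics/top0.png

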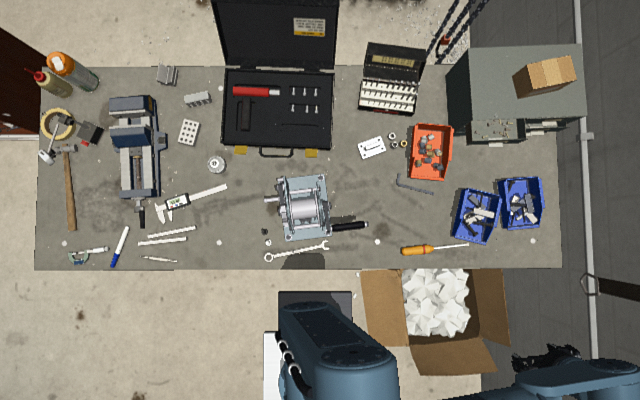

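The side view shows the winch at about (318,230) with the ratchet wheel facing the camera. The top view shows it at about (303,207), with the black handle at (350,225) on the robot side and the pawl pin near (270,198). I'll zoom in next.

Run:
```python
import cv2,numpy as np
t=cv2.imread("pics/top0.png")[160:260,255:375];s=cv2.imread("pics/side0.png")[170:300,265:385]
t=cv2.resize(t,None,fx=5,fy=5,interpolation=cv2.INTER_CUBIC)  #600x500
s=cv2.resize(s,None,fx=4.6,fy=4.6,interpolation=cv2.INTER_CUBIC)
cv2.imwrite("pics/tc.png",t);cv2.imwrite("pics/sc.png",s)
```

```text
(no output)
```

View pics/tc.png

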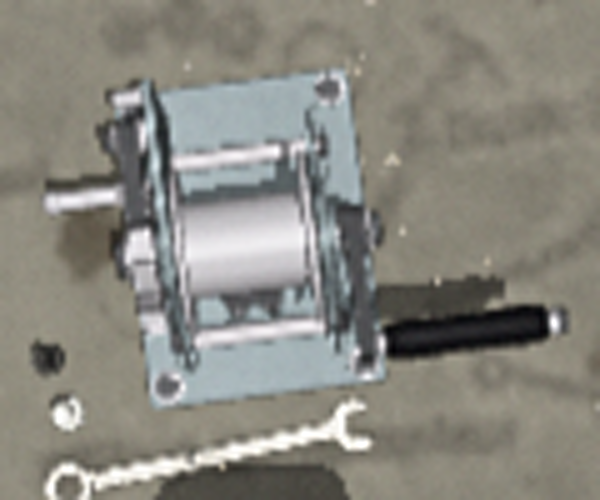

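View pics/sc.png

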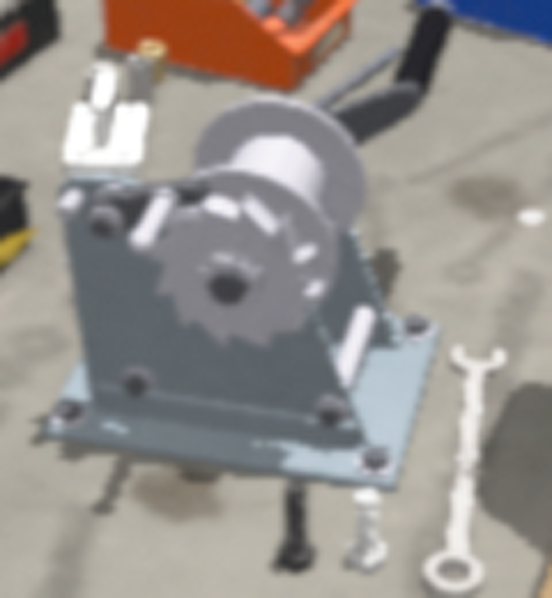

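The top crop shows plate corners at (347,68), (385,380) and (153,408), the handle sleeve from (387,340) to (548,322), and the pin from (45,195) to (120,192). The side crop shows plate corners at (395,485), (438,325) and (45,430), the wheel hub at (228,287), and the handle from (410,85) to (440,12).

```bash
cat > h.py <<'E'
import numpy as np, cv2
from bench import ctrl
from scipy.optimize import least_squares
from scipy.spatial.transform import Rotation as R
def ray(n,px,c=None):
    c=c or ctrl.calibration(n);K=c["camera_matrix"];T=c["world_from_camera"]
    d=np.linalg.inv(K)@[px[0],px[1],1.];d=T[:3,:3]@[d[0],-d[1],-d[2]]
    return T[:3,3],d/np.linalg.norm(d)
def plane(n,px,z):
    o,d=ray(n,px);return o+d*(z-o[2])/d[2]
def cross(n1,p1,n2,p2):
    o1,d1=ray(n1,p1);o2,d2=ray(n2,p2)
    s=np.linalg.lstsq(np.c_[d1,-d2],o2-o1,rcond=None)[0]
    a=o1+s[0]*d1;b=o2+s[1]*d2;return (a+b)/2,np.linalg.norm(a-b)
def proj(n,P,c=None):
    c=c or ctrl.calibration(n);T=np.linalg.inv(c["world_from_camera"]);p=T[:3,:3]@P+T[:3,3]
    q=c["camera_matrix"]@[p[0],-p[1],-p[2]];return q[:2]/q[2]
TC=lambda u,v:((u+.5)/5-.5+255,(v+.5)/5-.5+160)
SC=lambda u,v:((u+.5)/4.6-.5+265,(v+.5)/4.6-.5+170)
E
python3 - <<'E'
from h import *
np.set_printoptions(precision=4,suppress=True)
f=[("top",TC(347,68),(.1,-.075,.008)),("top",TC(385,380),(-.1,-.075,.008)),("top",TC(153,408),(-.1,.075,.008)),
("side",SC(395,485),(-.1,.075,.008)),("side",SC(438,325),(-.1,-.075,.008)),("side",SC(45,430),(.1,.075,.008))]
for n,p,P in f: print(n,plane(n,p,.008))
W=lambda v,P:np.array([v[0],v[1],0])+R.from_euler('z',v[2]).apply(P)
r=least_squares(lambda v:np.concatenate([proj(n,W(v,P))-p for n,p,P in f]),[.45,0,.1]);v=r.x;print(v,r.fun)
w=lambda X:R.from_euler('z',-v[2]).apply(X-[v[0],v[1],0])
for k,a,b in[("handle mid",TC(468,331),SC(424,45)),("h base",TC(387,340),SC(410,85)),("h end",TC(548,322),SC(440,12)),]:
    X,e=cross("top",a,"side",b);print(k,X,e,w(X))
h=w(cross("top",TC(468,331),"side",SC(424,45))[0]);print("q",1.047-np.arctan2(h[0],h[2]-.12))
for q in np.arange(1.4,2.81,.2):
    P=W(v,[.08*np.sin(1.047-q),-.116,.12+.08*np.cos(1.047-q)]);print(round(q,1),proj("top",P)-TC(468,331),proj("side",P)-SC(424,45))
for y in(.064,.084,.104): print("pin",y,W(v,[.034,y,.1565]),((proj("top",W(v,[.034,y,.1565]))-[255,160])*5),((proj("side",W(v,[.034,y,.1565]))-[265,170])*4.6))
E
```

```text
top [ 0.6493 -0.0348  0.008 ]
top [ 0.452  -0.0573  0.008 ]
top [0.4352 0.0883 0.008 ]
side [0.4292 0.0921 0.008 ]
side [ 0.4485 -0.0525  0.008 ]
side [0.6241 0.1163 0.008 ]
[0.5394 0.0286 0.1276] [-0.5606  0.3805  0.3831  0.725  -0.6134  1.4787 -0.3149 -0.6121  0.2041
 -1.3182 -1.6106 -0.5674]
handle mid [ 0.479  -0.0983  0.1678] 0.004808262176329733 [-0.076  -0.1182  0.1678]
h base [ 0.4739 -0.0535  0.166 ] 0.005628959488590846 [-0.0754 -0.0731  0.166 ]
h end [ 0.4832 -0.143   0.1668] 0.005920313851625232 [-0.0775 -0.1631  0.1668]
q 2.0569158272650516
1.4 [ -2.2283 -16.7821] [-18.888 -10.673]
1.6 [ -1.6851 -11.4598] [-13.5724  -7.7673]
1.8 [-1.3035 -6.773 ] [-8.9093 -4.0137]
2.0 [-1.0977 -2.9234] [-5.1015  0.4165]
2.2 [-1.072  -0.0606] [-2.3073  5.322 ]
2.4 [-1.2218  1.7222] [-0.6333 10.4839]
2.6 [-1.5347  2.3882] [-0.1311 15.6778]
2.8 [-1.992   1.9513] [-0.7984 20.6865]
pin 0.064 [0.5649 0.0964 0.1565] [118.3291 182.1551] [144.6476 204.2621]
pin 0.084 [0.5624 0.1163 0.1565] [ 83.1171 186.853 ] [133.2454 225.3092]
pin 0.104 [0.5598 0.1361 0.1565] [ 47.8984 191.5518] [121.4456 247.0904]
```

```bash
cat >> h.py <<'E'
V=[.5365,.0286,.1276]
W=lambda P,v=None:np.array([(v or V)[0],(v or V)[1],0])+R.from_euler('z',(v or V)[2]).apply(P)
def Rdown(yaw): # tool x along world yaw, tool z down
    return R.from_matrix(np.c_[[np.cos(yaw),np.sin(yaw),0],[np.sin(yaw),-np.cos(yaw),0],[0,0,-1]])
def cur():
    o=ctrl.get_obs();q=o["eef_rot"];return o,o["eef_pos"],R.from_quat([q[1],q[2],q[3],q[0]])
def plan(P,yaw=None):
    o,p,Rc=cur()
    dr=(Rc.inv()*Rdown(yaw)).as_rotvec()/np.radians(6) if yaw is not None else np.zeros(3)
    print("xyz cm",np.round(Rc.inv().apply(P-p)*100,2),"dr",np.round(dr,2),flush=True)
E
python3 - <<'E'
from h import *
np.set_printoptions(precision=4,suppress=True)
plan(np.array([.42,-.2,.33]),1.5708+V[2])
for k,a,b in[("hub",TC(122,258),SC(228,287)),("pivot",TC(105,135),SC(103,220)),("pin end",TC(50,195),SC(143,240))]:
    X,e=cross("top",a,"side",b);print(k,X,e,R.from_euler('z',-V[2]).apply(X-[V[0],V[1],0]))
E
```

```text
xyz cm [ 34.93 -26.75  -8.  ] dr [ -0.01  -0.01 -13.58]
hub [0.5227 0.0979 0.1174] 0.004760885694469609 [-0.0049  0.0705  0.1174]
pivot [0.5903 0.1045 0.1476] 0.00734953746335822 [0.063  0.0684 0.1476]
pin end [0.5546 0.1338 0.1619] 0.008603013236185992 [0.0314 0.102  0.1619]
```

Emit:
send_rows:
  dr:
    - [0,0,-1.7]
    - [0,0,-3.4]
    - [0,0,-5.1]
    - [0,0,-6.8]
    - [0,0,-8.5]
    - [0,0,-10.2]
    - [0,0,-11.9]
    - [0,0,-13.58]
  xyz:
    - [4.4,-3.3,-1]
    - [8.7,-6.7,-2]
    - [13.1,-10,-3]
    - [17.5,-13.4,-4]
    - [21.8,-16.7,-5]
    - [26.2,-20,-6]
    - [30.6,-23.4,-7]
    - [34.9,-26.7,-8]
  jaw: [100,100,100,100,100,60,60,60]

```text
time_s: 1.1
eef_pos: [0.4206, -0.1991, 0.3304]
eef_rot: [-0.0, 0.658, 0.753, 0.0]
wrist_force: [1.1, -0.2, -0.2]
opening: 0.604
grasp_force: 0.0
```

Run:
```python
from h import *
V[0]=.533
plan(W([.0,.04,.36]),1.5708+V[2]); print(cur()[0]["q"])
```

```text
xyz cm [25.07 14.21 -2.96] dr [-0.   -0.    0.06]
[-6.98195908e-01 -1.32680909e-01  1.76589554e+00  1.52594651e-05
  1.50845571e+00 -8.32067753e-01]
```

Emit:
send_rows:
  dr:
    - [0,0,0]
    - [0,0,0]
    - [0,0,0]
    - [0,0,0]
    - [0,0,0]
    - [0,0,0]
    - [0,0,0.06]
    - [0,0,0.06]
  xyz:
    - [4,2.4,-0.5]
    - [8,4.7,-1]
    - [12.5,7.1,-1.5]
    - [17,9.5,-2]
    - [21,12,-2.5]
    - [25,14.2,-3]
    - [25,14.2,-3]
    - [25,14.2,-3]
  jaw: [60,60,60,60,60,60,60,60]

```text
time_s: 2.1
eef_pos: [0.5284, 0.0651, 0.3597]
eef_rot: [-0.0, 0.663, 0.749, -0.001]
wrist_force: [0.3, 1.0, -0.2]
opening: 0.598
grasp_force: 0.0
```

Run:
```python
from h import *
np.set_printoptions(precision=4,suppress=True)
print(cur()[0]["q"]);c=ctrl.calibration("wrist");im=ctrl.camera("wrist")
np.savez("w1.npz",K=c["camera_matrix"],T=c["world_from_camera"]);print(c)
cv2.imwrite("pics/w1.png",im[:,:,::-1])
```

```text
[-0.1003  0.0143  1.5691 -0.0005  1.5594 -0.2227]
{'camera_matrix': array([[358.1853,   0.    , 320.2286],
       [  0.    , 358.1853, 197.9779],
       [  0.    ,   0.    ,   1.    ]]), 'world_from_camera': array([[ 0.9927, -0.1169, -0.0308,  0.521 ],
       [ 0.1209,  0.9582,  0.2593,  0.1295],
       [-0.0008, -0.2611,  0.9653,  0.4822],
       [ 0.    ,  0.    ,  0.    ,  1.    ]])}
```

View pics/w1.png

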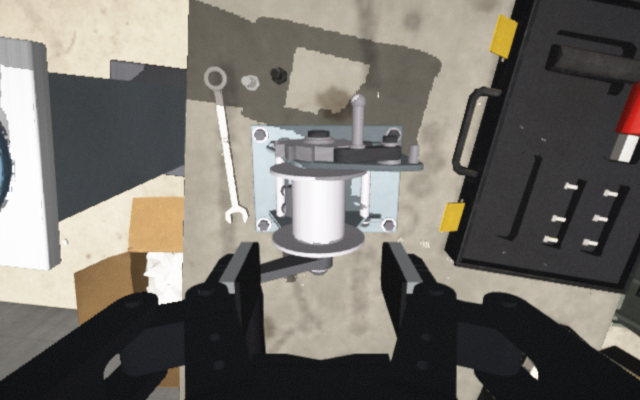

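The wrist view shows plate bolts at (260,134), (393,134), (264,226) and (388,226), axle ends at (319,133) and (320,268), and the pin running from (358,148) to a ball at (359,99).

Run:
```python
from h import *
np.set_printoptions(precision=4,suppress=True)
V[0]=.533
d=np.load("w1.npz");c=dict(camera_matrix=d["K"],world_from_camera=d["T"])
def pl(px,z):
    o,r=ray("wrist",px,c);return o+r*(z-o[2])/r[2]
l=lambda X:R.from_euler('z',-V[2]).apply(X-[V[0],V[1],0])
b=[pl(p,.011) for p in[(260,134),(393,134),(264,226),(388,226)]]
print(np.array(b),"mean",np.mean(b,0),"yaws",np.arctan2(*(b[1]-b[0])[[1,0]]),np.arctan2(*(b[3]-b[2])[[1,0]]))
for k,p,z in[("axA",(319,133),.12),("axB",(320,268),.12),("pin0",(358,148),.157),("pin1",(359,99),.157)]:
    X=pl(p,z);print(k,X,l(X))
```

```text
[[ 0.4479  0.079   0.011 ]
 [ 0.6195  0.0999  0.011 ]
 [ 0.4632 -0.0467  0.011 ]
 [ 0.6346 -0.0257  0.011 ]] mean [0.5413 0.0266 0.011 ] yaws 0.1212287208147622 0.1214361972433389
axA [0.5232 0.0988 0.12  ] [-0.0008  0.0709  0.12  ]
axB [ 0.542  -0.0475  0.12  ] [-0.0008 -0.0766  0.12  ]
pin0 [0.5597 0.0929 0.157 ] [0.0346 0.0604 0.157 ]
pin1 [0.5542 0.1353 0.157 ] [0.0346 0.1032 0.157 ]
```

```bash
sed -i 's/^V=.*/V=[.5323,.0276,.126]/' h.py
python3 - <<'E'
from h import *
plan(W([.0352,.087,.23]),1.5708+V[2]);plan(W([.0352,.087,.157]),1.5708+V[2])
E
```

```text
xyz cm [ 5.    3.43 12.97] dr [-0.01  0.   -0.04]
xyz cm [ 5.    3.44 20.27] dr [-0.01  0.   -0.04]
```

Emit:
send_rows:
  dr:
    - [0,0,0]
    - [0,0,0]
    - [0,0,0]
    - [0,0,0]
    - [0,0,0]
    - [0,0,0]
    - [0,0,0]
    - [0,0,0]
  xyz:
    - [2,1.4,4]
    - [4,2.8,9]
    - [5,3.44,13]
    - [5,3.44,15.5]
    - [5,3.44,18]
    - [5,3.44,20.3]
    - [5,3.44,20.3]
    - [5,3.44,20.3]
  jaw: [40,40,40,40,40,40,40,40]

```text
time_s: 3.15
eef_pos: [0.5574, 0.1182, 0.1583]
eef_rot: [0.0, 0.663, 0.748, 0.0]
wrist_force: [0.3, 0.2, 0.7]
opening: 0.402
grasp_force: 0.0
```

Run:
```python
from h import *
plan(W([.0352,.087,.157]),1.5708+V[2])
im=ctrl.camera("wrist")
cv2.imwrite("pics/w2.png",im[:,:,::-1])
```

```text
xyz cm [ 0.03 -0.11  0.13] dr [ 0.01  0.   -0.05]
```

View pics/w2.png

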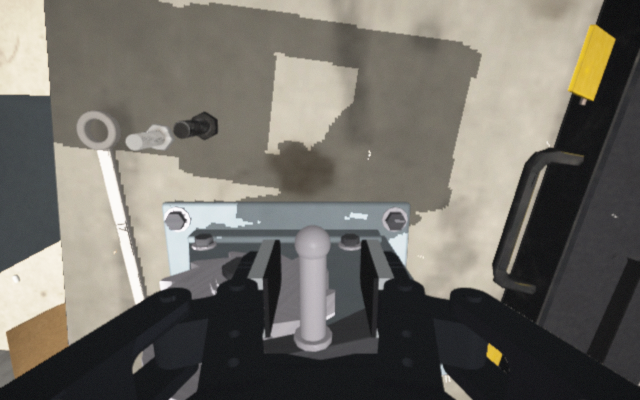

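The pin stands between the open fingers (pin at x≈313, fingers at 268 and 372), its ball at (313,242). I'll close on it.

Emit:
send_rows:
  dr:
    - [0,0,0]
    - [0,0,0]
    - [0,0,0]
    - [0,0,0]
    - [0,0,0]
    - [0,0,0]
    - [0,0,0]
    - [0,0,0]
  xyz:
    - [0,0,0]
    - [0,0,0]
    - [0,0,0]
    - [0,0,0]
    - [0,0,0]
    - [0,0,0]
    - [0,0,0]
    - [0,0,0]
  jaw: [5,5,5,5,5,5,5,5]

```text
time_s: 4.2
eef_pos: [0.5553, 0.1189, 0.1582]
eef_rot: [-0.001, 0.663, 0.749, -0.001]
wrist_force: [-9.8, -1.3, 8.5]
opening: 0.095
grasp_force: 58.5
```

Emit:
send_rows:
  dr:
    - [0,0,0]
    - [0,0,0]
    - [0,0,0]
    - [0,0,0]
    - [0,0,0]
    - [0,0,0]
    - [0,0,0]
    - [0,0,0]
  xyz:
    - [0,0.2,-0.8]
    - [0,0.8,-1.5]
    - [0,1.5,-2.0]
    - [0,2.3,-2.35]
    - [0,3.2,-2.45]
    - [0,4.1,-2.35]
    - [0,4.9,-2.0]
    - [0,5.4,-1.7]
  jaw: [5,5,5,5,5,5,5,5]

```text
time_s: 5.2
eef_pos: [0.6112, 0.1254, 0.1764]
eef_rot: [0.001, 0.663, 0.749, 0.0]
wrist_force: [-2.4, -1.2, 5.8]
opening: 0.088
grasp_force: 58.5
```

Emit:
send_rows:
  dr:
    - [0,0,0]
    - [0,0,0]
    - [0,0,0]
    - [0,0,0]
    - [0,0,0]
    - [0,0,0]
    - [0,0,0]
    - [0,0,0]
  xyz:
    - [0,0,0]
    - [0,0,0]
    - [0,0,0]
    - [0,0,-2.5]
    - [0,0,-5.5]
    - [0,0,-8.5]
    - [-4,-3,-8.5]
    - [-8,-6,-8.5]
  jaw: [45,45,45,45,45,45,70,70]

```text
time_s: 6.2
eef_pos: [0.5603, 0.0383, 0.2599]
eef_rot: [0.001, 0.662, 0.749, 0.0]
wrist_force: [0.2, -1.0, -0.1]
opening: 0.702
grasp_force: 0.0
```

Run:
```python
from h import *
a=-.973
plan(W([.08*np.sin(a),-.116,.26]),1.5708+V[2]);plan(W([.08*np.sin(a),-.116,.12+.08*np.cos(a)]),1.5708+V[2])
o,p,Rc=cur();print(p,R.from_euler('z',-V[2]).apply(p-[V[0],V[1],0]))
im=ctrl.camera("wrist");cv2.imwrite("pics/w3.png",im[:,:,::-1])
```

```text
xyz cm [-12.34  -9.49  -0.02] dr [ 0.01  0.   -0.02]
xyz cm [-12.33  -9.5    9.48] dr [ 0.01  0.   -0.02]
[0.56026712 0.03834281 0.25988988] [0.02909543 0.0071431  0.25988988]
```

View pics/w3.png

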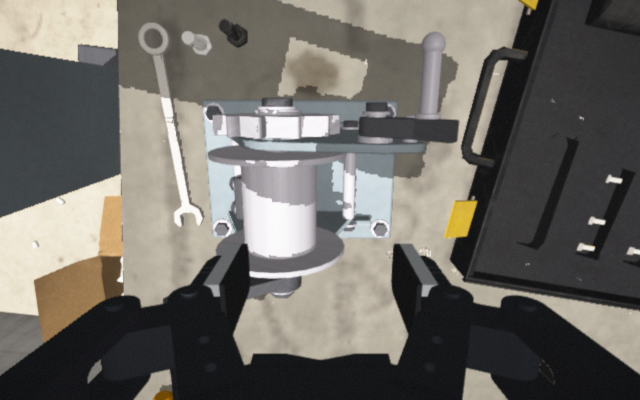

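The pawl now lies thrown over to the +x side, its pin running from (430,118) to (432,42), clear of the wheel. Next is the crank.

Emit:
send_rows:
  dr:
    - [0,0,0]
    - [0,0,0]
    - [0,0,0]
    - [0,0,0]
    - [0,0,0]
    - [0,0,0]
    - [0,0,0]
    - [0,0,0]
  xyz:
    - [-4,-3.2,0]
    - [-8.2,-6.3,0]
    - [-12.3,-9.5,0]
    - [-12.3,-9.5,3]
    - [-12.3,-9.5,6]
    - [-12.3,-9.5,8.5]
    - [-12.3,-9.5,9.5]
    - [-12.3,-9.5,9.5]
  jaw: [70,70,70,70,70,70,70,70]

```text
time_s: 7.25
eef_pos: [0.4812, -0.0946, 0.1642]
eef_rot: [-0.0, 0.663, 0.749, -0.0]
wrist_force: [-0.4, -0.6, 0.6]
opening: 0.699
grasp_force: 0.0
```

Run:
```python
from h import *
im=ctrl.camera("wrist");cv2.imwrite("pics/w4.png",im[:,:,::-1])
```

```text
(no output)
```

View pics/w4.png

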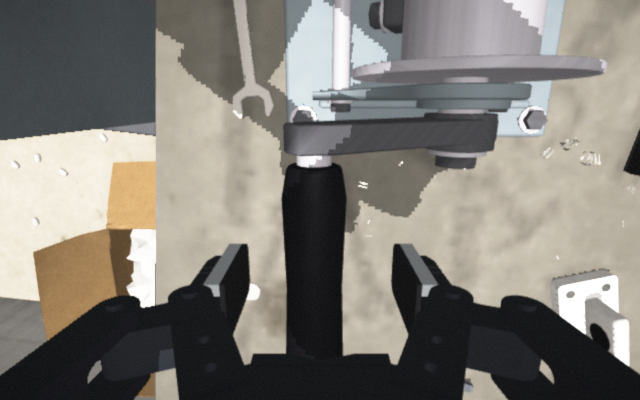

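The handle lies between the fingers, centred at x≈315 with the fingers at 245 and 393, and the crank arm above it at row 137. Closing.

Emit:
send_rows:
  dr:
    - [0,0,0]
    - [0,0,0]
    - [0,0,0]
    - [0,0,0]
    - [0,0,0]
    - [0,0,0]
    - [0,0,0]
    - [0,0,0]
  xyz:
    - [0,0,0]
    - [0,0,0]
    - [0,0,0]
    - [0,0,0]
    - [0,0,0]
    - [0,0,0]
    - [0,0,0]
    - [0,0,0]
  jaw: [12,12,12,12,12,12,12,12]

```text
time_s: 8.3
eef_pos: [0.4803, -0.0952, 0.1648]
eef_rot: [-0.001, 0.663, 0.749, -0.001]
wrist_force: [-7.6, -1.5, 4.9]
opening: 0.237
grasp_force: 58.4
```

```bash
cat >> h.py <<'E'
def loc():
    o,p,Rc=cur();x=R.from_euler('z',-V[2]).apply(p-[V[0],V[1],0]);a=np.arctan2(x[0],x[2]-.12)
    F=R.from_euler('z',-V[2]).apply(o["wrist_force"])
    print("local",np.round(x,4),"a",round(a,3),"q",round(1.047-a,3),"r",np.round(np.hypot(x[0],x[2]-.12),4),"F",np.round(F,1),"Ftan",round(F[0]*np.cos(a)-F[2]*np.sin(a),1),"t",o["time_s"]);return x,a
E
python3 - <<'E'
from h import *
x,a=loc()
for b in np.linspace(a,.82,17): print(round(1.047-b,2),np.round([(.08*(np.sin(b)-np.sin(a)))*100,-(.08*(np.cos(b)-np.cos(a)))*100],2))
E
```

```text
local [-0.067  -0.1153  0.1648] a -0.982 q 2.029 r 0.0806 F [-7.7 -0.5  4.9] Ftan -0.2 t 8.3
2.03 [ 0. -0.]
1.92 [ 0.54 -0.72]
1.8 [ 1.16 -1.37]
1.69 [ 1.85 -1.95]
1.58 [ 2.6  -2.45]
1.47 [ 3.4  -2.87]
1.35 [ 4.24 -3.19]
1.24 [ 5.11 -3.41]
1.13 [ 6.01 -3.53]
1.02 [ 6.91 -3.55]
0.9 [ 7.8  -3.47]
0.79 [ 8.69 -3.3 ]
0.68 [ 9.54 -3.02]
0.56 [10.36 -2.65]
0.45 [11.14 -2.18]
0.34 [11.85 -1.64]
0.23 [12.5  -1.02]
```

Emit:
send_rows:
  dr:
    - [0,0,0]
    - [0,0,0]
    - [0,0,0]
    - [0,0,0]
    - [0,0,0]
    - [0,0,0]
    - [0,0,0]
    - [0,0,0]
  xyz:
    - [0,0.5,-0.7]
    - [0,1.1,-1.35]
    - [0,1.8,-1.95]
    - [0,2.55,-2.45]
    - [0,3.35,-2.85]
    - [0,4.2,-3.2]
    - [0,5.1,-3.4]
    - [0,6.0,-3.55]
  jaw: [12,12,12,12,12,12,12,12]

```text
time_s: 9.3
eef_pos: [0.5397, -0.0878, 0.1978]
eef_rot: [-0.002, 0.663, 0.749, -0.002]
wrist_force: [-2.8, -7.3, -17.5]
opening: 0.241
grasp_force: 59.4
```

Run:
```python
from h import *
x,a=loc()
for b in 1.047-np.array([1,.9,.8,.7,.6,.5,.4,.3,.2]): print(round(1.047-b,2),np.round([(.08*np.sin(b)-x[0])*100,-(.12+.08*np.cos(b)-x[2])*100],2))
```

```text
local [-0.0072 -0.1154  0.1978] a -0.092 q 1.139 r 0.0782 F [ -3.7  -6.9 -17.5] Ftan -5.3 t 9.3
1.0 [ 1.09 -0.21]
0.9 [ 1.89 -0.13]
0.8 [2.67 0.03]
0.7 [3.44 0.26]
0.6 [4.17 0.57]
0.5 [4.88 0.95]
0.4 [5.54 1.4 ]
0.3 [6.15 1.91]
0.2 [6.71 2.49]
```

Emit:
send_rows:
  dr:
    - [0,0,0]
    - [0,0,0]
    - [0,0,0]
    - [0,0,0]
    - [0,0,0]
    - [0,0,0]
    - [0,0,0]
    - [0,0,0]
  xyz:
    - [0,1.0,0.05]
    - [0,1.9,0.12]
    - [0,2.8,0.28]
    - [0,3.6,0.55]
    - [0,4.4,0.9]
    - [0,5.2,1.4]
    - [0,5.8,1.9]
    - [0,6.25,2.25]
  jaw: [12,12,12,12,12,12,12,12]

```text
time_s: 10.3
eef_pos: [0.6, -0.0805, 0.1751]
eef_rot: [-0.003, 0.663, 0.749, -0.003]
wrist_force: [-13.1, -8.1, -8.1]
opening: 0.24
grasp_force: 60.4
```

Run:
```python
from h import *
x,a=loc()
```

```text
local [ 0.0536 -0.1158  0.1751] a 0.772 q 0.275 r 0.0769 F [-14.   -6.4  -8.1] Ftan -4.4 t 10.3
```

Emit:
send_rows:
  dr:
    - [0,0,0]
    - [0,0,0]
    - [0,0,0]
    - [0,0,0]
    - [0,0,0]
    - [0,0,0]
    - [0,0,0]
    - [0,0,0]
  xyz:
    - [0,-0.1,0.0]
    - [0,-0.1,0]
    - [0,-0.1,0]
    - [0,-0.1,-2.5]
    - [0,-0.1,-5.5]
    - [0,0,-8.5]
    - [5,1,-8.5]
    - [10,2,-8.5]
  jaw: [60,60,60,60,60,60,60,60]

```text
time_s: 11.3
eef_pos: [0.6113, 0.0226, 0.2639]
eef_rot: [0.001, 0.663, 0.748, 0.001]
wrist_force: [0.1, 1.1, -0.5]
opening: 0.601
grasp_force: 0.0
```

Run:
```python
from h import *
loc();plan(W([.0945,.087,.26]),1.5708+V[2]);plan(W([.0945,.087,.172]),1.5708+V[2])
P=np.array([(-.067,.1648),(-.0072,.1978),(.0536,.1751)])
f=least_squares(lambda c:np.hypot(*(P-c[:2]).T)-c[2],[0,.12,.08]).x;print(f)
f=least_squares(lambda c:np.hypot(*(P-c[:2]).T)-.08,[0,.12]).x;print(f,1.047-np.arctan2(*(P[2]-f)))
```

```text
local [ 0.0778 -0.0149  0.2639] a 0.496 q 0.551 r 0.1636 F [ 0.3  1.1 -0.5] Ftan 0.5 t 11.3
xyz cm [10.2   1.61  0.39] dr [ 0.03  0.   -0.06]
xyz cm [10.2   1.58  9.19] dr [ 0.03  0.   -0.06]
[-0.00228046  0.11820277  0.07974911]
[-0.00225262  0.11789152] 0.27359354427313765
```

Emit:
send_rows:
  dr:
    - [0,0,0]
    - [0,0,0]
    - [0,0,0]
    - [0,0,0]
    - [0,0,0]
    - [0,0,0]
    - [0,0,0]
    - [0,0,0]
  xyz:
    - [5,0.8,0.4]
    - [10.2,1.6,0.4]
    - [10.2,1.6,3.5]
    - [10.2,1.6,6.5]
    - [10.2,1.6,9.2]
    - [10.2,1.6,9.2]
    - [10.2,1.6,9.2]
    - [10.2,1.6,9.2]
  jaw: [45,45,45,45,45,45,5,5]

```text
time_s: 12.3
eef_pos: [0.6129, 0.1249, 0.1717]
eef_rot: [-0.001, 0.663, 0.749, -0.001]
wrist_force: [-7.4, -2.4, 8.7]
opening: 0.094
grasp_force: 58.6
```

Emit:
send_rows:
  dr:
    - [0,0,0]
    - [0,0,0]
    - [0,0,0]
    - [0,0,0]
    - [0,0,0]
    - [0,0,0]
    - [0,0,0]
    - [0,0,0]
  xyz:
    - [0,0,0]
    - [0,0,0]
    - [0,0,0]
    - [0,0,0]
    - [0,0,0]
    - [0,0,0]
    - [0,0,0]
    - [0,0,0]
  jaw: [5,5,5,5,5,5,5,5]

```text
time_s: 13.3
eef_pos: [0.613, 0.1249, 0.172]
eef_rot: [-0.001, 0.663, 0.749, -0.001]
wrist_force: [-9.0, -1.1, 4.9]
opening: 0.09
grasp_force: 58.5
```

Run:
```python
from h import *
x,_=loc()
for p in[1.8,1.55,1.3,1.05,.8,.6,.45,.3,.2,.1,0]:
    t=2.819-p;t0=2.819-2.05;print(p,np.round([3.6*(np.cos(t)-np.cos(t0)),-3.6*(np.sin(t)-np.sin(t0))],2))
```

```text
local [0.0923 0.0863 0.172 ] a 1.058 q -0.011 r 0.1059 F [-9.1  0.   4.9] Ftan -8.7 t 13.3
1.8 [-0.7  -0.56]
1.55 [-1.52 -0.93]
1.3 [-2.4  -1.09]
1.05 [-3.3  -1.03]
0.8 [-4.15 -0.74]
0.6 [-4.76 -0.37]
0.45 [-5.16 -0.01]
0.3 [-5.51  0.4 ]
0.2 [-5.71  0.71]
0.1 [-5.87  1.03]
0 [-6.    1.36]
```

Emit:
send_rows:
  dr:
    - [0,0,0]
    - [0,0,0]
    - [0,0,0]
    - [0,0,0]
    - [0,0,0]
    - [0,0,0]
    - [0,0,0]
    - [0,0,0]
  xyz:
    - [0,-0.9,-0.55]
    - [0,-1.7,-0.93]
    - [0,-2.6,-1.09]
    - [0,-3.5,-1.03]
    - [0,-4.35,-0.75]
    - [0,-5.0,-0.35]
    - [0,-5.45,0.1]
    - [0,-5.8,0.55]
  jaw: [5,5,5,5,5,5,5,5]

```text
time_s: 14.3
eef_pos: [0.5586, 0.1185, 0.1691]
eef_rot: [0.002, 0.663, 0.749, 0.003]
wrist_force: [-2.4, 2.2, 10.5]
opening: 0.094
grasp_force: 64.4
```

Run:
```python
from h import *
x,_=loc()
```

```text
local [0.0376 0.0869 0.1691] a 0.653 q 0.394 r 0.0618 F [-2.1  2.5 10.5] Ftan -8.0 t 14.3
```

Emit:
send_rows:
  dr:
    - [0,0,0]
    - [0,0,0]
    - [0,0,0]
    - [0,0,0]
    - [0,0,0]
    - [0,0,0]
    - [0,0,0]
    - [0,0,0]
  xyz:
    - [0,0,0]
    - [0,0,0]
    - [0,0,0]
    - [0,0,0]
    - [0,0,-2.5]
    - [0,0,-5]
    - [0,0,-9]
    - [0,0,-9]
  jaw: [40,40,40,40,40,40,40,40]

```text
time_s: 15.3
eef_pos: [0.5586, 0.118, 0.2586]
eef_rot: [0.003, 0.663, 0.749, 0.002]
wrist_force: [0.0, -0.6, 0.1]
opening: 0.401
grasp_force: 0.0
```

Run:
```python
from h import *
loc()
for y,z,q in((-.116,.27,.27),): plan(W([.0536,-.116,.265]),1.5708+V[2])
s=ctrl.camera("side");w=ctrl.camera("wrist")
s=cv2.resize(s[175:275,265:365],(500,500),interpolation=cv2.INTER_CUBIC)
w=cv2.resize(w[:,140:540],(300,300));w=np.vstack([w,np.zeros((200,300,3),np.uint8)])
cv2.imwrite("pics/c5.png",np.hstack([s,w])[:,:,::-1])
```

```text
local [0.0375 0.0863 0.2586] a 0.264 q 0.783 r 0.1436 F [-0.1 -0.6  0.1] Ftan -0.1 t 15.3
xyz cm [-20.23   1.7   -0.61] dr [ 0.07  0.01 -0.04]
```

View pics/c5.png

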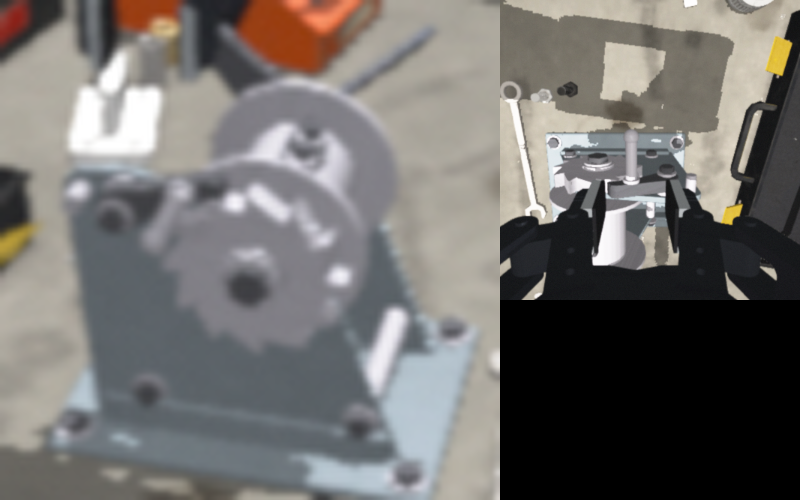

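The pawl lies on the wheel again (pin at about (165,215) in the crop) and the rope clamp shows just short of the top at (305,150). I'll go back to the crank.

Emit:
send_rows:
  dr:
    - [0,0,0]
    - [0,0,0]
    - [0,0,0]
    - [0,0,0]
    - [0,0,0]
    - [0,0,0]
    - [0,0,0]
    - [0,0,0]
  xyz:
    - [-5,0.4,0]
    - [-10,0.8,0]
    - [-15,1.2,0]
    - [-20.2,1.6,0]
    - [-20.2,1.6,3]
    - [-20.2,1.6,6]
    - [-20.2,1.6,8.3]
    - [-20.2,1.6,8.3]
  jaw: [60,60,60,60,60,60,60,60]

```text
time_s: 16.4
eef_pos: [0.5945, -0.0799, 0.1679]
eef_rot: [-0.003, 0.663, 0.749, -0.001]
wrist_force: [0.1, 0.3, 0.7]
opening: 0.601
grasp_force: 0.0
```

Emit:
send_rows:
  dr:
    - [0,0,0]
    - [0,0,0]
    - [0,0,0]
    - [0,0,0]
    - [0,0,0]
    - [0,0,0]
    - [0,0,0]
    - [0,0,0]
  xyz:
    - [0,0,0]
    - [0,0,0]
    - [0,0,0]
    - [0,0,0]
    - [0,0,0]
    - [0,0,0]
    - [0,0,0]
    - [0,0,0]
  jaw: [12,12,12,12,12,12,12,12]

```text
time_s: 17.4
eef_pos: [0.5986, -0.0806, 0.1734]
eef_rot: [0.002, 0.663, 0.749, 0.001]
wrist_force: [5.6, 1.1, 0.1]
opening: 0.241
grasp_force: 58.7
```

```bash
sed -i 's/^V=.*/V=[.5305,.0276,.126]/' h.py
python3 - <<'E'
from h import *
x,a=loc()
for q in(.25,.2,.15,.1,.05,0,-.05): b=1.047-q;print(q,np.round([(.08*(np.sin(b)-np.sin(a)))*100,-(.08*(np.cos(b)-np.cos(a)))*100],2))
E
```

```text
local [ 0.0539 -0.1159  0.1734] a 0.79 q 0.257 r 0.0759 F [5.7 0.4 0.1] Ftan 3.9 t 17.4
0.25 [0.04 0.04]
0.2 [0.31 0.33]
0.15 [0.57 0.64]
0.1 [0.81 0.96]
0.05 [1.04 1.29]
0 [1.24 1.63]
-0.05 [1.44 1.98]
```

Emit:
send_rows:
  dr:
    - [0,0,0]
    - [0,0,0]
    - [0,0,0]
    - [0,0,0]
    - [0,0,0]
    - [0,0,0]
    - [0,0,0]
    - [0,0,0]
  xyz:
    - [0,0.12,0.1]
    - [0,0.24,0.2]
    - [0,0.36,0.35]
    - [0,0.48,0.5]
    - [0,0.6,0.65]
    - [0,0.72,0.83]
    - [0,0.72,0.83]
    - [0,0.72,0.83]
  jaw: [12,12,12,12,12,12,12,12]

```text
time_s: 18.4
eef_pos: [0.6056, -0.0798, 0.1657]
eef_rot: [0.002, 0.663, 0.749, 0.001]
wrist_force: [2.4, 1.4, 4.6]
opening: 0.241
grasp_force: 59.4
```

Run:
```python
from h import *
x,a=loc()
```

```text
local [ 0.0611 -0.116   0.1657] a 0.928 q 0.119 r 0.0763 F [2.6 1.1 4.6] Ftan -2.2 t 18.4
```

Emit:
send_rows:
  dr:
    - [0,0,0]
    - [0,0,0]
    - [0,0,0]
    - [0,0,0]
    - [0,0,0]
    - [0,0,0]
    - [0,0,0]
    - [0,0,0]
  xyz:
    - [0,0.03,0.05]
    - [0,0.06,0.1]
    - [0,0.09,0.15]
    - [0,0.12,0.2]
    - [0,0.15,0.24]
    - [0,0.15,0.24]
    - [0,0.15,0.24]
    - [0,0.15,0.24]
  jaw: [12,12,12,12,12,12,12,12]

```text
time_s: 19.4
eef_pos: [0.6073, -0.0796, 0.1637]
eef_rot: [0.002, 0.663, 0.749, 0.001]
wrist_force: [1.8, 2.5, 7.5]
opening: 0.237
grasp_force: 59.4
```

Run:
```python
from h import *
x,a=loc()
```

```text
local [ 0.0627 -0.116   0.1637] a 0.962 q 0.085 r 0.0765 F [2.1 2.2 7.5] Ftan -4.9 t 19.4
```

Emit:
send_rows:
  dr:
    - [0,0,0]
    - [0,0,0]
    - [0,0,0]
    - [0,0,0]
    - [0,0,0]
    - [0,0,0]
    - [0,0,0]
    - [0,0,0]
  xyz:
    - [0,0.03,0.05]
    - [0,0.06,0.1]
    - [0,0.08,0.14]
    - [0,0.1,0.18]
    - [0,0.12,0.21]
    - [0,0.12,0.21]
    - [0,0.12,0.21]
    - [0,0.12,0.21]
  jaw: [12,12,12,12,12,12,12,12]

```text
time_s: 20.4
eef_pos: [0.6087, -0.0794, 0.1617]
eef_rot: [0.002, 0.663, 0.749, 0.001]
wrist_force: [4.1, 2.0, 6.9]
opening: 0.237
grasp_force: 59.4
```

Run:
```python
from h import *
x,a=loc()
```

```text
local [ 0.0641 -0.116   0.1617] a 0.994 q 0.053 r 0.0765 F [4.3 1.5 6.9] Ftan -3.5 t 20.4
```

Emit:
send_rows:
  dr:
    - [0,0,0]
    - [0,0,0]
    - [0,0,0]
    - [0,0,0]
    - [0,0,0]
    - [0,0,0]
    - [0,0,0]
    - [0,0,0]
  xyz:
    - [0,0.02,0.05]
    - [0,0.04,0.1]
    - [0,0.06,0.14]
    - [0,0.08,0.18]
    - [0,0.1,0.21]
    - [0,0.1,0.21]
    - [0,0.1,0.21]
    - [0,0.1,0.21]
  jaw: [12,12,12,12,12,12,12,12]

```text
time_s: 21.4
eef_pos: [0.61, -0.0793, 0.1598]
eef_rot: [0.003, 0.663, 0.749, 0.002]
wrist_force: [4.1, 2.9, 7.6]
opening: 0.24
grasp_force: 59.4
```

Run:
```python
from h import *
x,a=loc()
```

```text
local [ 0.0655 -0.116   0.1598] a 1.024 q 0.023 r 0.0766 F [4.4 2.3 7.6] Ftan -4.2 t 21.4
```

Emit:
send_rows:
  dr:
    - [0,0,0]
    - [0,0,0]
    - [0,0,0]
    - [0,0,0]
    - [0,0,0]
    - [0,0,0]
    - [0,0,0]
    - [0,0,0]
  xyz:
    - [0,0.02,0.05]
    - [0,0.04,0.1]
    - [0,0.06,0.14]
    - [0,0.08,0.18]
    - [0,0.1,0.21]
    - [0,0.1,0.21]
    - [0,0.1,0.21]
    - [0,0.1,0.21]
  jaw: [12,12,12,12,12,12,12,12]

```text
time_s: 22.4
eef_pos: [0.6113, -0.0791, 0.1579]
eef_rot: [0.003, 0.663, 0.749, 0.002]
wrist_force: [4.9, 3.1, 7.9]
opening: 0.24
grasp_force: 59.4
```

Run:
```python
from h import *
x,a=loc()
```

```text
local [ 0.0667 -0.116   0.1579] a 1.054 q -0.007 r 0.0768 F [5.3 2.5 7.9] Ftan -4.2 t 22.4
```

Emit:
send_rows:
  dr:
    - [0,0,0]
    - [0,0,0]
    - [0,0,0]
    - [0,0,0]
    - [0,0,0]
    - [0,0,0]
    - [0,0,0]
    - [0,0,0]
  xyz:
    - [0,0.02,0.05]
    - [0,0.04,0.1]
    - [0,0.06,0.14]
    - [0,0.07,0.18]
    - [0,0.08,0.21]
    - [0,0.08,0.21]
    - [0,0.08,0.21]
    - [0,0.08,0.21]
  jaw: [12,12,12,12,12,12,12,12]

```text
time_s: 23.4
eef_pos: [0.6123, -0.079, 0.1563]
eef_rot: [0.003, 0.663, 0.749, 0.002]
wrist_force: [3.4, 3.9, 10.3]
opening: 0.238
grasp_force: 59.6
```

Run:
```python
from h import *
x,a=loc()
```

```text
local [ 0.0677 -0.1161  0.1563] a 1.079 q -0.032 r 0.0769 F [ 3.9  3.5 10.3] Ftan -7.3 t 23.4
```

Emit:
send_rows:
  dr:
    - [0,0,0]
    - [0,0,0]
    - [0,0,0]
    - [0,0,0]
    - [0,0,0]
    - [0,0,0]
    - [0,0,0]
    - [0,0,0]
  xyz:
    - [0,0.02,0.05]
    - [0,0.04,0.1]
    - [0,0.06,0.14]
    - [0,0.08,0.17]
    - [0,0.08,0.17]
    - [0,0.08,0.17]
    - [0,0.08,0.17]
    - [0,0.08,0.17]
  jaw: [12,12,12,12,12,12,12,12]

```text
time_s: 24.4
eef_pos: [0.6128, -0.0789, 0.1555]
eef_rot: [0.003, 0.663, 0.749, 0.002]
wrist_force: [0.3, 4.9, 16.0]
opening: 0.239
grasp_force: 60.2
```

Run:
```python
from h import *
x,a=loc()
```

```text
local [ 0.0683 -0.116   0.1555] a 1.092 q -0.045 r 0.0769 F [ 0.9  4.8 16. ] Ftan -13.7 t 24.4
```

Emit:
send_rows:
  dr:
    - [0,0,0]
    - [0,0,0]
    - [0,0,0]
    - [0,0,0]
    - [0,0,0]
    - [0,0,0]
    - [0,0,0]
    - [0,0,0]
  xyz:
    - [0,0.02,0.05]
    - [0,0.04,0.1]
    - [0,0.06,0.14]
    - [0,0.08,0.17]
    - [0,0.08,0.17]
    - [0,0.08,0.17]
    - [0,0.08,0.17]
    - [0,0.08,0.17]
  jaw: [12,12,12,12,12,12,12,12]

```text
time_s: 25.4
eef_pos: [0.6133, -0.0789, 0.1547]
eef_rot: [0.003, 0.663, 0.749, 0.001]
wrist_force: [-4.6, 4.6, 22.5]
opening: 0.24
grasp_force: 60.9
```

Run:
```python
from h import *
x,a=loc()
```

```text
local [ 0.0687 -0.116   0.1547] a 1.103 q -0.056 r 0.077 F [-4.   5.1 22.5] Ftan -21.9 t 25.4
```

Emit:
send_rows:
  dr:
    - [0,0,0]
    - [0,0,0]
    - [0,0,0]
    - [0,0,0]
    - [0,0,0]
    - [0,0,0]
    - [0,0,0]
    - [0,0,0]
  xyz:
    - [0,0,0]
    - [0,0,0]
    - [0,0,0]
    - [0,-0.05,-0.1]
    - [0,-0.1,-0.2]
    - [0,-0.15,-0.3]
    - [0,-0.2,-0.4]
    - [0,-0.2,-0.4]
  jaw: [12,12,12,12,12,12,12,12]

```text
time_s: 26.4
eef_pos: [0.6122, -0.079, 0.1564]
eef_rot: [0.003, 0.663, 0.749, 0.002]
wrist_force: [7.7, 3.7, 5.3]
opening: 0.24
grasp_force: 59.3
```

Run:
```python
from h import *
x,a=loc()
```

```text
local [ 0.0677 -0.116   0.1564] a 1.078 q -0.031 r 0.0768 F [8.1 2.7 5.3] Ftan -0.9 t 26.4
```

Emit:
send_rows:
  dr:
    - [0,0,0]
    - [0,0,0]
    - [0,0,0]
    - [0,0,0]
    - [0,0,0]
    - [0,0,0]
    - [0,0,0]
    - [0,0,0]
  xyz:
    - [0,0,0]
    - [0,0,0]
    - [0,0,0]
    - [0,0,0]
    - [0,0,-3]
    - [0,0,-6]
    - [0,0,-9]
    - [-2,0,-12]
  jaw: [60,60,60,60,60,60,60,60]

```text
time_s: 27.4
eef_pos: [0.6113, -0.0981, 0.2741]
eef_rot: [-0.0, 0.662, 0.749, 0.0]
wrist_force: [0.9, -0.3, -0.3]
opening: 0.602
grasp_force: 0.0
```

Emit:
send_rows:
  dr:
    - [0,0,0]
    - [0,0,0]
    - [0,0,0]
    - [0,0,0]
    - [0,0,0]
    - [0,0,0]
    - [0,0,0]
    - [0,0,0]
  xyz:
    - [-3,0,-1]
    - [-6,0,-2]
    - [-9,0,-3]
    - [-12,0,-3]
    - [-12,0,-3]
    - [-12,0,-3]
    - [-12,0,-3]
    - [-12,0,-3]
  jaw: [60,60,60,60,60,60,60,60]

```text
time_s: 28.4
eef_pos: [0.6262, -0.2172, 0.3034]
eef_rot: [-0.0, 0.662, 0.749, 0.0]
wrist_force: [-0.0, 0.6, 0.2]
opening: 0.602
grasp_force: 0.0
```

Run:
```python
from h import *
loc()
s=ctrl.camera("side");t=ctrl.camera("top")
s=cv2.resize(s[175:275,265:365],(500,500),interpolation=cv2.INTER_CUBIC)
t=cv2.resize(t[165:265,250:310],(300,500),interpolation=cv2.INTER_CUBIC)
cv2.imwrite("pics/c6.png",np.hstack([s,t])[:,:,::-1])
```

```text
local [ 0.0642 -0.2548  0.3034] a 0.337 q 0.71 r 0.1943 F [0.  0.6 0.2] Ftan -0.0 t 28.4
```

View pics/c6.png

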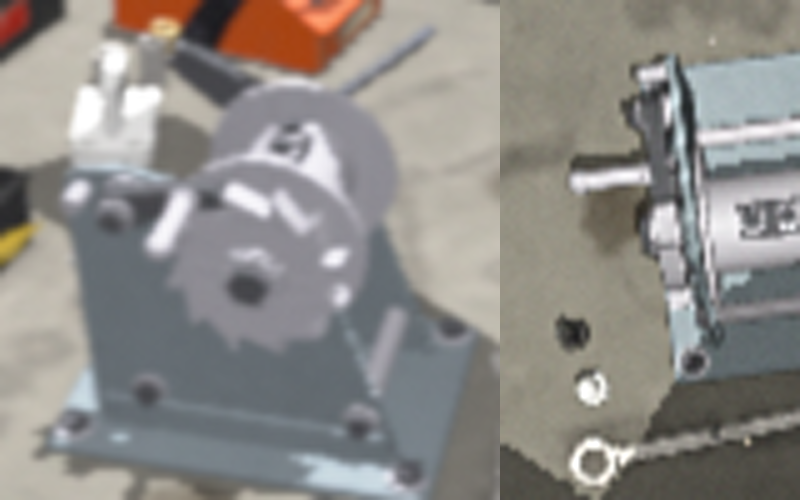

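The final view shows the clamp straight up (about (290,140) in the side crop). The pawl is in the teeth with its pin at (170,222), and the bolts and spanner have not moved. Handing in.

```bash
python3 -c "
from bench import ctrl
print(ctrl.hand_in())"
```

```text
the job is handed in; nothing more can be done
None
```

The job is handed in with no verdict returned: the pawl was thrown over, the drum turned back and the pawl re-engaged, it held about 22 N at the crank, and the last picture shows the clamp straight up with the arm clear.

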